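# Refit the dies on the badge presses

### The job

Put the four cleaned steel dies back on the two badge presses: the two big dies on the press with the big seats, the two small ones on the press with the small seats. On each press, as seen from the robot's side, the shallow pick-up die goes in the left-hand seat and the deep, open crimp die in the right-hand seat. Set each die down upright and flat inside the rim of its seat, lowering it rather than letting it drop, and leave the tub and the pencil pot where they stand.

Things in the scene. Friction and masses are not known exactly. Their poses are not given: they have to be found in the camera images.
- pickup_large_c (a point): centre (on the axis, half-way up, 14 mm above its underside) of the large pick-up die: a loose round steel die, 64 mm in diameter and 28 mm tall, straight-sided, standing upright on the bench, z axis up; its top is almost closed: a flat pale platen lies just 3 mm below the rim. 0.33 to 0.6 kg.
- crimp_large_c (a point): centre (on the axis, half-way up, 20 mm above its underside) of the large crimp die: a loose round steel die, 64 mm in diameter and 40 mm tall, straight-sided, standing upright on the bench, z axis up; its top is an open dark bore 24 mm deep inside a 6 mm wall, with a small plunger in the middle. 0.33 to 0.6 kg.
- seat_large_left_c (a point): centre of the floor of the left-hand seat (+y side) of the large fixed press: round flat floor 16 mm above the bench, 80 mm across inside a steel rim 3 mm high, 4 mm wide. z up, y along the swing plate to the left, x back to the ram. The other seat is 180 mm away along y; midway between, the head and ram (70 mm wide) begin 55 mm behind (+x), over 90 mm up, with the handle leaning away above
- seat_large_right_c (a point): centre of the floor of the right-hand seat (-y side) of the large fixed press: round flat floor 16 mm above the bench, 80 mm across inside a steel rim 3 mm high, 4 mm wide. z up, y along the swing plate to the left, x back to the ram. The other seat is 180 mm away along y; midway between, the head and ram (70 mm wide) begin 55 mm behind (+x), over 90 mm up, with the handle leaning away above
- pickup_small_c (a point): centre (on the axis, half-way up, 14 mm above its underside) of the small pick-up die: a loose round steel die, 44 mm in diameter and 28 mm tall, straight-sided, standing upright on the bench, z axis up; its top is almost closed: a flat pale platen lies just 3 mm below the rim. 0.16 to 0.29 kg.
- crimp_small_c (a point): centre (on the axis, half-way up, 20 mm above its underside) of the small crimp die: a loose round steel die, 44 mm in diameter and 40 mm tall, straight-sided, standing upright on the bench, z axis up; its top is an open dark bore 24 mm deep inside a 6 mm wall, with a small plunger in the middle. 0.16 to 0.29 kg.
- seat_small_left_c (a point): centre of the floor of the left-hand seat (+y side) of the small fixed press: round flat floor 16 mm above the bench, 60 mm across inside a steel rim 3 mm high, 4 mm wide. z up, y along the swing plate to the left, x back to the ram. The other seat is 180 mm away along y; midway between, the head and ram (70 mm wide) begin 55 mm behind (+x), over 90 mm up, with the handle leaning away above
- seat_small_right_c (a point): centre of the floor of the right-hand seat (-y side) of the small fixed press: round flat floor 16 mm above the bench, 60 mm across inside a steel rim 3 mm high, 4 mm wide. z up, y along the swing plate to the left, x back to the ram. The other seat is 180 mm away along y; midway between, the head and ram (70 mm wide) begin 55 mm behind (+x), over 90 mm up, with the handle leaning away above
- tub_c (a point): centre of a loose lidded plastic tub, 138 x 108 mm and 75 mm tall, standing beside the work (bystander)
- pencil_pot_c (a point): point on the axis, 45 mm above the bench, of a loose white pot of pencils, 74 mm across and 90 mm tall, with pencils up to 140 mm (bystander)
Things that resemble listed ones, but are neither listed nor needed, are in the scene too. What is shaped like the part that bears pickup_small_c but purple is not meant.

How it is judged:
By the outcome, as a careful person would: the job done as asked, in the order asked, and still so for the second after the job is handed in, with the robot touching nothing.
It also fails if it takes over 128 s, if anything falls off the work surface, if the arm or the gripper's body presses on something with over 40 N, if the wrist force passes 120 N, or if a joint passes its speed limit or range.

### The arm

A 6-joint arm with a two-finger parallel gripper is mounted at the origin on the work surface. World frame = base frame: x ahead of the robot, y to its left, z up, the work surface at z = 0. Lengths are in mm, angles in rad, forces in N, time in s.
With the tool pointing down it reaches from about 350 to 975 mm from the base axis. Payload 7.1 kg.
Tool frame: the origin (TCP) lies at the very end of the fingers, on their centre line; the grasp point (between the pads) lies 19 mm behind it; z points along the fingers, y is the line along which they close (so a half turn about z gives the same grasp; the last joint's range is limited). The gripper opens to 88 mm and grips with 3 to 60 N. Pads are 20 mm wide; open, the fingers measure 115 mm over their backs; the gripper's body (75 mm by 178 mm) begins 61 mm behind the grasp point.
Start: joints at [-1.312, 0.423, 1.63, -0, 1.089, -0.019], TCP at [171.419, -601.016, 198.175] pointing down, gripper open.
Joint ranges: [-3, 3], [-0.9, 2.11], [0.09, 2.58], [-1.31, 4.45], [0.11, 2.69], [-2.54, 2.54]. Speed limits (rad/s): [2.39, 2.39, 3.01, 3.14, 3.14, 3.14].

### API

Orientations are given as a rotation vector (axis times angle).
In Python, from station import manip gives the robot as it stands.
- The arm moves only by the tool servo_tool, never from a script. Its argument "commands" is a list of rows, each a list of 4 numbers: the shift along the tool's x, y, z in cm, then the turn about the tool's z in rad. A call has 1 to 8 rows; each row shifts and turns the commanded pose from where the row before left it, along the tool's axes as they then stand; what a row does not reach is not made up. A row lasts 1/8 s, in which the tool goes at most 62.5 mm and 10.7 degrees, less where a joint would pass 70% of its speed; a pose out of reach is approached as far as the arm can. A call is refused whole if a number of a shift passes 6.25 or a number of a turn 0.188, either way. A call with a gripper value outside its range is refused whole. "claw" is the closure in counts, from 0 (fully open) to 255 (shut), set as the call begins (left out, the last holds). The fingers move at their own pace and stop on an object; the grip force is fixed at half the most. Time passes only in rows, so rows that do not move let the fingers close. It gives the time, the measured TCP pose, the force, the opening and the grip force at its end, in the units of the state.
- manip.sense(): the state, without advancing time (a new reading comes with each control period).
- manip.camera(name): name is "scene" or "top" or "wrist"; returns the picture (384x512x3 uint8, blue, green, red); there is no depth.
- manip.get_calibration(name): a dict with "K" (3x3 intrinsics, pixels), "rvec" (rotation vector, rad) and "tvec" (3), from world to camera coordinates, as OpenCV has them. Camera axes: x right, y down, z forward; pixel columns grow to the right and rows downward; lengths in mm; the calibration is good to about 2 mm. A picture is of the moment at which its call begins: read the wrist's pose just before it. get_calibration takes no time and is no camera call; for the wrist camera it gives the pose at the moment of the call.
- manip.finish_job(): hands the job in; it is judged then, once.
The state is a dict: "time_s": time; "q": joint angles; "joint_velocities": joint speeds; "joint_efforts": joint torques, N m; "eef_pos": TCP position; "tool_rot": TCP orientation; "contact_force": force on the tool from outside, world axes, zero at the start; "wrist_torque": the same for the moment, N m; "width": finger opening in mm; "finger_force": force on a finger pad.
Only numpy, scipy, OpenCV 4.12 (cv2) and the standard library are available. Lean on these libraries where they do the work, as an engineer would, in place of code of your own. Each camera call takes 0.05 s, during which the arm holds its last target. There are 200 camera calls.

## Working session

There is one attempt and no reset: what is moved stays moved. The work goes in short steps, Python scripts to look and compute and a tool call to move; the robot and the scene stay as the last step left them, time stands still between calls to the robot, and variables do not carry over. Pictures are saved under pics/ and viewed, at most 14 in all, crops included, and the job is handed in when it is done.

Besides the shell and the picture viewer there is one more tool, called as a command line: name --pt "numbers of a row" for each row, then --argument value for the rest. servo_tool: Moves the arm, as the interface text tells. Its arguments: {"type":"object","properties":{"commands":{"type":"array"},"claw":{"type":"number"}},"required":["commands"]}

```bash
mkdir -p pics; ls
cat > h.py <<'E'
from station import manip
import cv2, numpy as np
def snap(n,f):
    c=manip.get_calibration(n); im=manip.camera(n); cv2.imwrite('pics/'+f,im); np.savez('pics/'+n+'.npz',**{k:np.array(v,float) for k,v in c.items()}); return im,c
def ray(c,u,v,z):
    K=np.array(c['K'],float);R=cv2.Rodrigues(np.array(c['rvec'],float))[0];t=np.array(c['tvec'],float).ravel()
    o=-R.T@t; d=R.T@np.linalg.inv(K)@np.array([u,v,1.]); return o+d*(z-o[2])/d[2]
def proj(c,P):
    return cv2.projectPoints(np.array(P,float).reshape(-1,3),np.array(c['rvec'],float),np.array(c['tvec'],float),np.array(c['K'],float),None)[0].reshape(-1,2)
E
python3 - <<'E'
from h import *
a,c=snap('top','top1.png'); b,_=snap('scene','scene1.png')
cv2.imwrite('pics/top1b.png',cv2.resize(a,(800,600),interpolation=cv2.INTER_CUBIC))
cv2.imwrite('pics/scene1b.png',cv2.resize(b,(800,600),interpolation=cv2.INTER_CUBIC))
s=manip.sense();print(s['time_s'],s['eef_pos'],s['tool_rot'],s['contact_force'],s['width'])
E
```

```text
pics
0.1 [ 171.27836895 -600.51702261  197.48865981] [-3.10998140e+00 -4.34832839e-01  2.82362821e-04] [ 0.14739784  0.55547832 -1.07357716] 87.72975816936327
```

View pics/top1b.png

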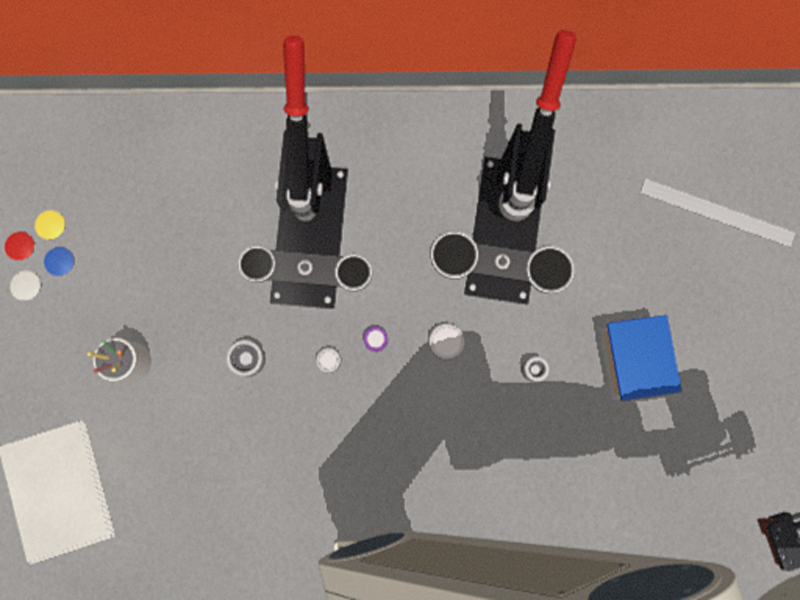

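View pics/scene1b.png

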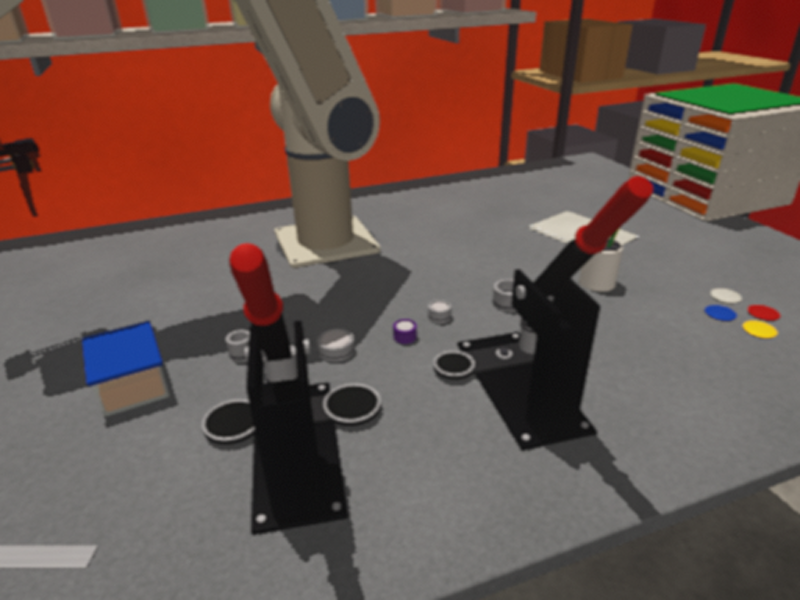

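In the 800x600 top view:
- **Large press (right):** seats at (454,255) and (550,269).
- **Small press (left):** seats at (257,264) and (353,272).
- **Dies:** large crimp (245,358), large pick-up (446,341), small crimp (535,369).
- **Small pick-up candidates:** the pale one at (328,359) and the purple one at (376,338). The pale one is meant, since purple is excluded.
- **Bystanders:** tub (645,357), pot (118,358).

Next I'll take one enlarged crop and rough positions.

Run:
```python
from h import *
c=np.load('pics/top.npz'); im=cv2.imread('pics/top1.png')
k=.64
for n,u,v,z in [('CL',245,358,40),('PS',328,359,28),('purple',376,338,28),('PL',446,341,28),('CS',535,369,40),('SLL',454,255,19),('SLR',550,269,19),('SSL',257,264,19),('SSR',353,272,19),('tub',645,357,75),('pot',115,358,90)]:
    print(n,ray(c,u*k,v*k,z).round())
r=im[140:260,135:385]; cv2.imwrite('pics/crop1.png',cv2.resize(r,(800,384),interpolation=cv2.INTER_CUBIC))
```

```text
CL [431. 260.  40.]
PS [428. 112.  28.]
purple [465.  25.  28.]
PL [ 458. -101.   28.]
CS [ 405. -259.   40.]
SLL [ 619. -120.   19.]
SLR [ 590. -298.   19.]
SSL [606. 244.  19.]
SSR [589.  67.  19.]
tub [ 422. -446.   75.]
pot [431. 473.  90.]
```

View pics/crop1.png

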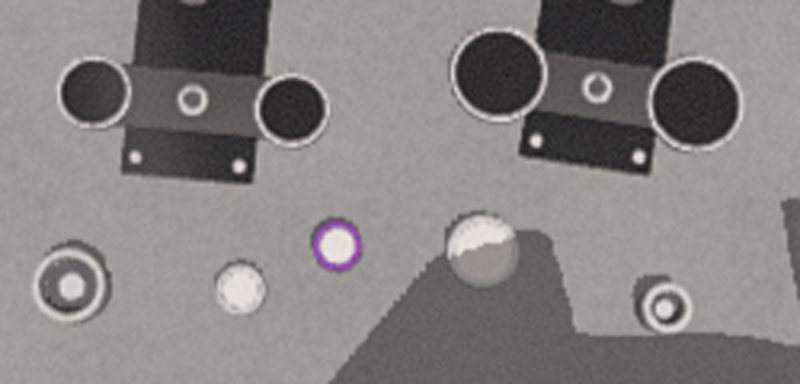

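The crop confirms it: the pale small pick-up is at crop (240,288) and the purple decoy is at (338,245). I'll refine every position by fitting projected circles.

```bash
cat >> h.py <<'E'
def fit(c,im,x,y,circ,w=14):
    g=cv2.GaussianBlur(cv2.cvtColor(im,6).astype(np.float32),(0,0),.7)
    m=np.hypot(cv2.Sobel(g,5,1,0),cv2.Sobel(g,5,0,1)); a=np.linspace(0,2*np.pi,72,endpoint=False); best=[]
    for dx in np.arange(-w,w+.1,1):
        for dy in np.arange(-w,w+.1,1):
            s=0
            for r,z in circ:
                p=proj(c,np.c_[x+dx+r*np.cos(a),y+dy+r*np.sin(a),a*0+z]).astype(np.float32)
                s+=np.minimum(cv2.remap(m,p[:,0].copy(),p[:,1].copy(),1),80).mean()
            best.append((s,x+dx,y+dy))
    b=np.array(best); t=b[b[:,0]>=b[:,0].max()*.97]; return np.r_[t[:,1:].mean(0),b[:,0].max()].round(1)
E
python3 - <<'E'
from h import *
c=np.load('pics/top.npz'); im=cv2.imread('pics/top1.png')
D={'PL':(458,-101,[(32,28)]),'CL':(431,260,[(32,40),(26,40)]),'PS':(428,112,[(22,28)]),'CS':(405,-259,[(22,40),(16,40)])}
for n,v in D.items(): print(n,fit(c,im,*v))
for n,x,y,r in [('SLL',619,-120,40),('SLR',590,-298,40),('SSL',606,244,30),('SSR',589,67,30)]: print(n,fit(c,im,x,y,[(r,19),(r+4,19)]))
E
```

```text
PL [ 460.6 -100.5   80. ]
CL [434.8 260.3 160. ]
PS [427.5 113.5  80. ]
CS [ 407.1 -256.4  160. ]
SLL [ 620.3 -123.6  158. ]
SLR [ 592.3 -294.7  156.7]
SSL [607.3 243.4 151. ]
SSR [590.   70.4 155.4]
```

servo_tool --pt "0 0 0 0.18" --pt "0 0 0 0.18" --pt "0 0 0 0.05" --pt "0 0 0 0" --claw 0

```text
time_s: 0.6
eef_pos: [171.4, -600.7, 197.8]
tool_rot: [-3.134, 0.206, 0.0]
contact_force: [0.2, 0.6, -0.0]
width: 87.9
finger_force: 0.0
```

```bash
sed -i 's/,80).mean/,500).mean/; s/max()\*.97/max()*.99/' h.py
cat >> h.py <<'E'
def go(x,y,z=None):
    s=manip.sense(); p=np.array(s['eef_pos']); R=cv2.Rodrigues(np.array(s['tool_rot'],float))[0]
    d=R.T@(np.array([x,y,p[2] if z is None else z])-p)/10; print('t',s['time_s'],'tool cm',d.round(2))
E
python3 - <<'E'
from h import *
c=np.load('pics/top.npz'); im=cv2.imread('pics/top1.png')
D={'PL':(458,-101,[(32,28)]),'CL':(431,260,[(32,40),(26,40)]),'PS':(428,112,[(22,28)]),'CS':(405,-259,[(22,40),(16,40)])}
for n,v in D.items(): print(n,fit(c,im,*v))
S={}
for n,x,y,r in [('SLL',619,-120,40),('SLR',590,-298,40),('SSL',606,244,30),('SSR',589,67,30)]: S[n]=fit(c,im,x,y,[(r,19),(r+4,19)]);print(n,S[n])
print(np.hypot(*(S['SLL']-S['SLR'])[:2]),np.hypot(*(S['SSL']-S['SSR'])[:2]))
go(430,-101,150)
E
```

```text
PL [ 459.  -102.   158.2]
CL [432.5 262.5 417.4]
PS [427.  113.5 155.8]
CS [ 406.  -261.5  463.7]
SLL [ 619.8 -124.8  462.6]
SLR [ 591.2 -293.3  457. ]
SSL [606.3 242.3 401.8]
SSR [590.8  71.4 428.7]
170.90994704814577 171.60145687027253
t 0.6 tool cm [ 19.09 -52.93   4.81]
```

Run:
```python
from h import *
c=np.load('pics/top.npz'); g=cv2.cvtColor(cv2.imread('pics/top1.png'),6)
for n,u,v in [('SLL',291,163),('SLR',352,172.5),('SSL',164.4,168.7),('SSR',226.2,174.1)]:
    k=3; r=40 if 'SL'==n[:2] else 30
    R=19 if r==40 else 15
    x0,y0=int(u)-R,int(v)-R; p=cv2.resize(g[y0:y0+2*R+1,x0:x0+2*R+1],None,fx=8,fy=8,interpolation=cv2.INTER_CUBIC)
    b=(p<95).astype(np.uint8); nl,l,st,ce=cv2.connectedComponentsWithStats(b); i=l[int((v-y0+.5)*8),int((u-x0+.5)*8)]
    cc=(ce[i]+.5)/8-.5+[x0,y0]; print(n,cc.round(2),st[i][2:4]/8,ray(c,*cc,17).round(1),'pred diam',np.ptp(proj(c,[[619-r,-120,17],[619+r,-120,17]]),axis=0).max())
```

```text
SLL [290.39 162.45] [26.625 25.5  ] [ 621.2 -120.1   17. ] pred diam 27.112282119241087
SLR [351.9  171.98] [26.25  25.875] [ 591.2 -297.8   17. ] pred diam 27.112282119241087
SSL [163.64 168.24] [19.625 18.875] [608.2 246.6  17. ] pred diam 20.334084161014488
SSR [225.83 173.7 ] [19.875 19.125] [590.2  67.2  17. ] pred diam 20.334084161014488
```

servo_tool --pt "2.4 -6.2 0.6 0" --pt "2.4 -6.2 0.6 0" --pt "2.4 -6.2 0.6 0" --pt "2.4 -6.2 0.6 0" --pt "2.4 -6.2 0.6 0" --pt "2.4 -6.2 0.6 0" --pt "2.4 -6.2 0.6 0" --pt "2.4 -6.2 0.6 0"

```text
time_s: 1.6
eef_pos: [411.7, -162.6, 153.3]
tool_rot: [3.135, -0.206, 0.001]
contact_force: [0.7, -0.8, -0.5]
width: 87.6
finger_force: 0.0
```

servo_tool --pt "0.9 -6.1 0 0" --pt "0.9 0 0 0" --pt "0 0 0 0" --pt "0 0 0 0"

```text
time_s: 2.1
eef_pos: [436.3, -107.5, 153.2]
tool_rot: [3.134, -0.21, -0.0]
contact_force: [0.4, -0.9, 0.9]
width: 87.9
finger_force: 0.0
```

Run:
```python
from h import *
im,c=snap('wrist','w1.png'); print(fit(c,im,459,-102,[(32,28)]), proj(c,[459,-102,28])); go(459,-102,80)
```

```text
[459.  -98.  120.3] [[247.46018014 163.52096139]]
t 2.15 tool cm [ 2.19 -0.86  7.32]
```

View pics/w1.png

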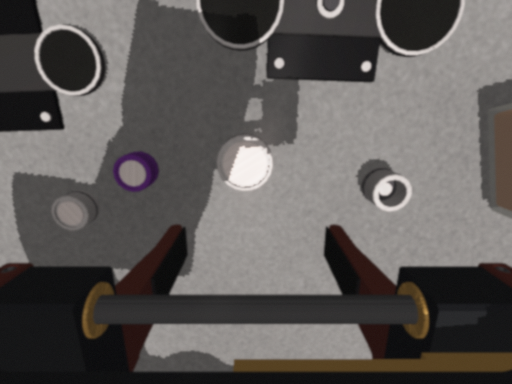

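The wrist view shows the large pick-up rim centred at (245,163), the small crimp rim at (389,190), the small pick-up at (73,211) and the purple decoy at (135,172).

Run:
```python
from h import *
c=np.load('pics/wrist.npz')
for n,u,v,z in [('PL',245,163,28),('CS',389.5,190.5,40),('PS',73,211,28),('SLRrim',420,11,19)]: print(n,ray(c,u,v,z).round(1))
go(459,-99,40)
```

```text
PL [460.  -99.3  28. ]
CS [ 410. -255.   40.]
PS [430.3 110.6  28. ]
SLRrim [ 586.7 -293.9   19. ]
t 2.15 tool cm [ 2.15 -1.16 11.32]
```

servo_tool --pt "1.1 -0.5 3 0" --pt "1.1 -0.6 3 0" --pt "0 0 3 0" --pt "0 0 3 0" --pt "0 0 1.5 0" --pt "0 0 0 0"

```text
time_s: 2.9
eef_pos: [459.2, -98.9, 17.7]
tool_rot: [-3.134, 0.21, 0.003]
contact_force: [-0.3, 0.8, -0.4]
width: 87.9
finger_force: 0.0
```

```bash
python3 -c "
from h import *
go(460,-99.5,7)"
```

```text
t 2.9 tool cm [0.09 0.05 1.07]
```

servo_tool --pt "0.1 0 0.5 0" --pt "0 0 0.5 0" --pt "0 0 0 0" --pt "0 0 0 0"

```text
time_s: 3.4
eef_pos: [461.1, -98.4, 8.5]
tool_rot: [3.135, -0.207, 0.001]
contact_force: [-0.5, 0.6, -0.0]
width: 88.2
finger_force: 0.0
```

servo_tool --pt "0 0 0 0" --pt "0 0 0 0" --pt "0 0 0 0" --pt "0 0 0 0" --pt "0 0 0 0" --pt "0 0 0 0" --claw 255

```text
time_s: 4.15
eef_pos: [460.9, -98.4, 8.2]
tool_rot: [-3.135, 0.208, 0.0]
contact_force: [-0.9, -0.4, -0.6]
width: 31.3
finger_force: 0.0
```

Run:
```python
from h import *
im,c=snap('wrist','w2.png'); s=manip.sense(); print(s['width'],s['finger_force'],s['contact_force'],s['eef_pos'])
a,_=snap('top','top2.png')
cv2.imwrite('pics/c2.png',np.hstack([cv2.resize(im,(400,300)),cv2.resize(a[130:280,180:380],(400,300),interpolation=cv2.INTER_CUBIC)]))
```

```text
27.39084623738072 0.0 [0.51632891 0.16676249 0.62195824] [460.95744651 -98.39280378   8.20751524]
```

View pics/c2.png

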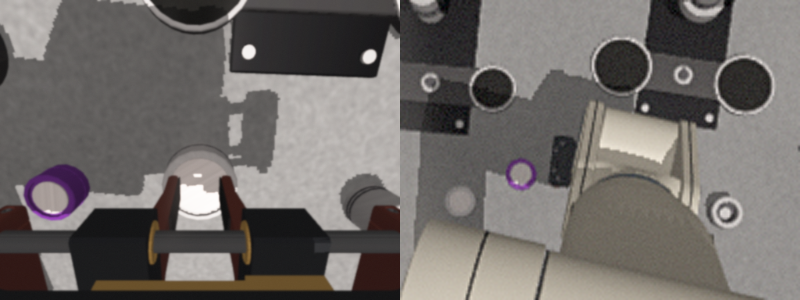

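The left panel is the wrist view. It shows the die disc at about (256,233) in the full picture, with the fingertips over or in front of it and not around it. I'll compare it with the TCP projection.

Run:
```python
from h import *
c=np.load('pics/wrist.npz'); im=cv2.imread('pics/w2.png')
print(fit(c,im,460,-99,[(32,28)],25),ray(c,256,233,28),'tcp',proj(c,[[461,-98.4,8.2],[460,-99,28],[460,-99,0]]))
cv2.imwrite('pics/c3.png',cv2.resize(im[160:360,150:370],(660,600),interpolation=cv2.INTER_CUBIC))
```

```text
[ 448.3 -101.7   94. ] [464.0002669  -99.49242152  28.        ] tcp [[254.95600784 225.38794064]
 [256.05472155 238.67096761]
 [255.93360274 222.18788673]]
```

View pics/c3.png

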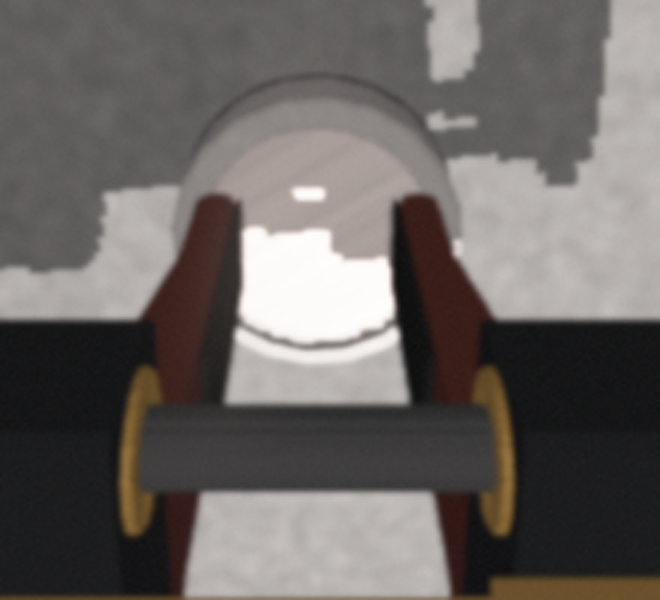

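Run:
```python
from h import *
im,c=snap('scene','s2.png'); s=manip.sense(); print(s['width'],s['eef_pos'],s['contact_force'],s['finger_force'])
p=proj(c,[460,-99,20])[0].astype(int); print(p)
w=np.load('pics/wrist.npz');R=cv2.Rodrigues(w['rvec'])[0];print('cam',-R.T@w['tvec'].ravel(),R[2])
x,y=np.clip(p-[66,60],0,None); cr=cv2.resize(im[y:y+100,x:x+133],(798,600),interpolation=cv2.INTER_CUBIC); cv2.imwrite('pics/c4.png',cr)
print(x,y,((proj(c,[[460,-99,28],[461,-98.4,8.2],[460,-99,0],[460,-67,28],[460,-131,28]])-[x,y])*6).round())
```

```text
19.33168548355996 [460.95063517 -98.38574995   8.21642018] [ 0.25881236  0.31437811 -0.55477884] 0.0
[214 218]
cam [ 539.63669824 -108.97267561  194.17514721] [-0.28722685  0.03794492 -0.95711071]
148 158 [[399. 348.]
 [404. 384.]
 [404. 397.]
 [465. 333.]
 [331. 363.]]
```

View pics/c4.png

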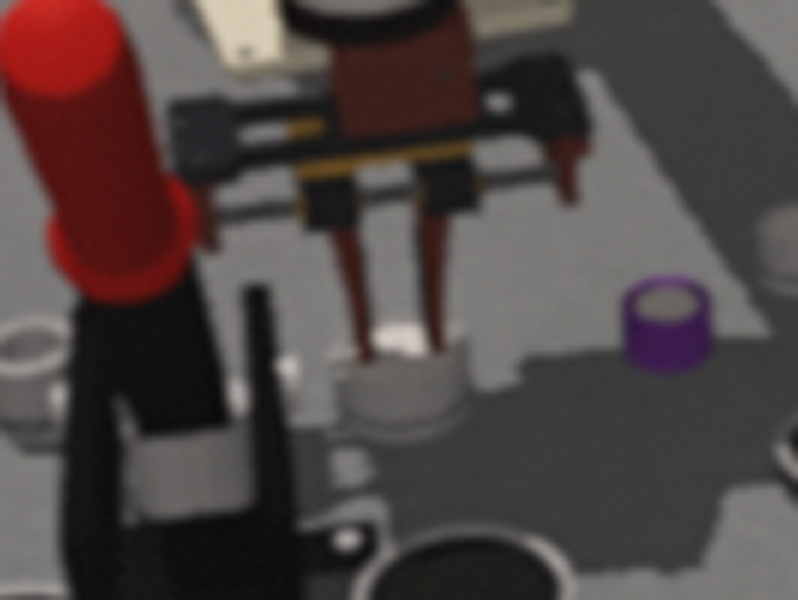

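The scene crop shows the fingertips ending at about (365,360) and (435,350). That is at rim height (z≈27), although the reported TCP z is 8. The wrist view gives the same tip offset, so the real fingertips sit about 20 mm above the reported TCP. I'll raise, open, and feel my way down, watching the force.

servo_tool --pt "0 0 -1.5 0" --pt "0 0 -1.5 0" --pt "0 0 0 0" --pt "0 0 0 0" --pt "0 0 0 0" --pt "0 0 0 0" --pt "0 0 0 0" --pt "0 0 0 0" --claw 0

```text
time_s: 5.3
eef_pos: [460.9, -98.4, 38.1]
tool_rot: [-3.135, 0.208, 0.0]
contact_force: [0.0, 0.2, -0.2]
width: 87.4
finger_force: 0.0
```

servo_tool --pt "0 0 1.5 0" --pt "0 0 1.5 0" --pt "0 0 0 0" --pt "0 0 0.3 0" --pt "0 0 0 0"

```text
time_s: 5.92
eef_pos: [461.0, -98.4, 5.2]
tool_rot: [-3.135, 0.208, 0.0]
contact_force: [-0.2, -0.2, 0.4]
width: 87.7
finger_force: 0.0
```

servo_tool --pt "0 0 0.2 0" --pt "0 0 0 0" --pt "0 0 0 0"

```text
time_s: 6.3
eef_pos: [461.1, -98.4, 3.4]
tool_rot: [3.135, -0.208, 0.0]
contact_force: [0.3, 0.0, 0.7]
width: 87.4
finger_force: 0.0
```

servo_tool --pt "0 0 0.2 0" --pt "0 0 0 0" --pt "0 0 0.15 0" --pt "0 0 0 0"

```text
time_s: 6.8
eef_pos: [460.9, -98.4, -0.4]
tool_rot: [-3.135, 0.208, 0.0]
contact_force: [-0.7, -0.7, 0.6]
width: 87.7
finger_force: 0.0
```

servo_tool --pt "0 0 0.1 0" --pt "0 0 0 0"

```text
time_s: 7.05
eef_pos: [460.9, -98.4, -1.3]
tool_rot: [-3.135, 0.208, 0.0]
contact_force: [0.7, 0.7, -0.3]
width: 88.1
finger_force: 0.0
```

There's no contact below zero, so the offset is real. I'll carry on down.

servo_tool --pt "0 0 0.2 0" --pt "0 0 0 0" --pt "0 0 0.2 0" --pt "0 0 0 0"

```text
time_s: 7.55
eef_pos: [460.8, -98.4, -5.4]
tool_rot: [-3.135, 0.208, 0.001]
contact_force: [-1.2, 0.3, 0.5]
width: 88.0
finger_force: 0.0
```

servo_tool --pt "0 0 0.2 0" --pt "0 0 0 0" --pt "0 0 0.2 0" --pt "0 0 0 0"

```text
time_s: 8.05
eef_pos: [460.9, -98.4, -9.4]
tool_rot: [-3.135, 0.207, 0.0]
contact_force: [-0.9, -0.3, 0.8]
width: 87.9
finger_force: 0.0
```

servo_tool --pt "0 0 0.2 0" --pt "0 0 0 0"

```text
time_s: 8.3
eef_pos: [460.9, -98.4, -11.4]
tool_rot: [-3.135, 0.208, 0.0]
contact_force: [0.1, -0.5, 0.1]
width: 88.1
finger_force: 0.0
```

servo_tool --pt "0 0 0 0" --pt "0 0 0 0" --pt "0 0 0 0" --pt "0 0 0 0" --pt "0 0 0 0" --pt "0 0 0 0" --claw 255

```text
time_s: 9.05
eef_pos: [461.0, -98.4, -11.2]
tool_rot: [3.135, -0.208, 0.0]
contact_force: [-0.1, 0.2, 0.3]
width: 63.5
finger_force: 30.0
```

servo_tool --pt "0 0 -0.5 0" --pt "0 0 -1.5 0" --pt "0 0 -2.5 0" --pt "0 0 -2.5 0" --pt "0 0 0 0" --pt "0 0 0 0"

```text
time_s: 9.8
eef_pos: [460.6, -98.3, 58.6]
tool_rot: [-3.135, 0.207, 0.0]
contact_force: [-0.0, 0.3, -4.7]
width: 63.4
finger_force: 30.0
```

```bash
python3 -c "
from h import *
go(621,-120)"
```

```text
t 9.8 tool cm [16.19  0.04 -0.  ]
```

servo_tool --pt "3 0 0 0" --pt "5 0 0 0" --pt "5 0 0 0" --pt "3 0 0 0" --pt "0 0 1 0" --pt "0 0 1 0" --pt "0 0 0 0" --pt "0 0 0 0"

```text
time_s: 10.8
eef_pos: [618.8, -119.4, 38.5]
tool_rot: [-3.135, 0.208, 0.002]
contact_force: [0.2, 0.2, -5.3]
width: 63.0
finger_force: 30.0
```

Run:
```python
from h import *
im,c=snap('wrist','w5.png'); go(621,-120,4.7)
z=manip.sense()['eef_pos'][2]-4.7
a=np.linspace(0,2*np.pi,73)
def circ(x,y,r,zz,col): cv2.polylines(o,[(proj(c,np.c_[x+r*np.cos(a),y+r*np.sin(a),a*0+zz])*16).astype(np.int32)],True,col,1,cv2.LINE_AA,4)
o=im.copy(); circ(621,-120,40,19,(0,255,0)); circ(*manip.sense()['eef_pos'][:2],32,z+44,(0,0,255))
cv2.imwrite('pics/w5o.png',cv2.resize(o,(800,600),interpolation=cv2.INTER_CUBIC))
```

```text
t 10.85 tool cm [0.18 0.03 3.42]
```

View pics/w5o.png

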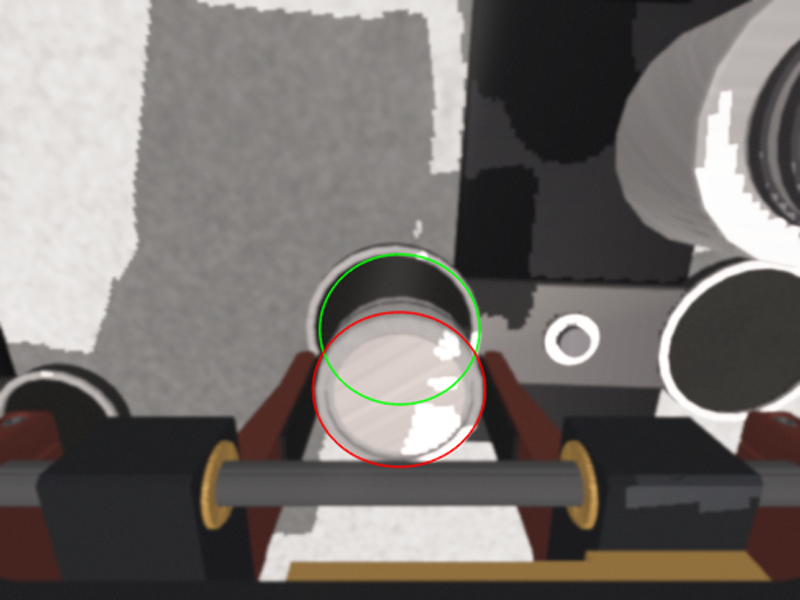

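The overlay shows the seat rim (green, about (400,328)) and the die (red, about (399,389)) within 1–2 mm of the measured positions. I'll lower it.

servo_tool --pt "0.2 0 1 0" --pt "0 0 1 0" --pt "0 0 0.7 0" --pt "0 0 0.4 0" --pt "0 0 0.2 0" --pt "0 0 0 0" --pt "0 0 0 0"

```text
time_s: 11.72
eef_pos: [621.8, -119.8, 6.0]
tool_rot: [3.135, -0.208, 0.001]
contact_force: [-0.1, -0.3, -4.1]
width: 63.4
finger_force: 30.0
```

servo_tool --pt "0 0 0.1 0" --pt "0 0 0 0"

```text
time_s: 11.98
eef_pos: [621.6, -119.8, 4.8]
tool_rot: [3.135, -0.207, 0.0]
contact_force: [0.6, 0.5, -4.6]
width: 62.9
finger_force: 30.0
```

servo_tool --pt "0 0 0.05 0" --pt "0 0 0 0"

```text
time_s: 12.22
eef_pos: [621.6, -119.8, 4.8]
tool_rot: [3.135, -0.208, 0.0]
contact_force: [-1.9, 0.5, 3.5]
width: 63.6
finger_force: 30.0
```

It's touching the floor. I'll release and rise.

servo_tool --pt "0 0 0 0" --pt "0 0 0 0" --pt "0 0 0 0" --pt "0 0 0 0" --pt "0 0 -2 0" --pt "0 0 -3 0" --pt "0 0 -3 0" --pt "0 0 0 0" --claw 0

```text
time_s: 13.22
eef_pos: [623.9, -120.2, 88.0]
tool_rot: [3.134, -0.207, 0.01]
contact_force: [-0.8, 0.5, 0.1]
width: 88.1
finger_force: 0.0
```

```bash
python3 -c "
from h import *
go(400,261)"
```

```text
t 13.225 tool cm [-27.22 -34.84  -0.19]
```

servo_tool --pt "-6 0 -1 0" --pt "-6 0 -1 0" --pt "-5 -5 -1 0" --pt "-4 -6 0 0" --pt "-3 -6 0 0" --pt "-2 -6 0 0" --pt "-1 -6 0 0" --pt "0 -6 0 0"

```text
time_s: 14.22
eef_pos: [410.0, 243.8, 112.8]
tool_rot: [3.134, -0.206, -0.001]
contact_force: [0.6, -0.6, 0.3]
width: 87.8
finger_force: 0.0
```

servo_tool --pt "0 0 0 0" --pt "0 0 0 0"

```text
time_s: 14.48
eef_pos: [410.3, 241.6, 112.4]
tool_rot: [3.134, -0.206, -0.002]
contact_force: [-0.4, -0.6, -0.7]
width: 88.0
finger_force: 0.0
```

Run:
```python
from h import *
im,c=snap('wrist','w6.png'); go(432,261,-5)
print(fit(c,im,432,261,[(32,40),(26,40)]),proj(c,[432,261,40]))
```

```text
t 14.525 tool cm [ 1.89 -2.28 11.74]
[433.  265.  227.1] [[231.63136565 176.66064199]]
```

View pics/w6.png

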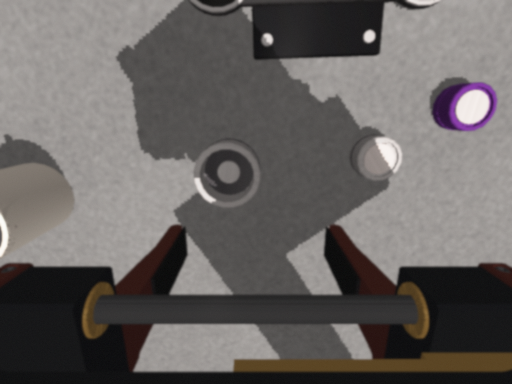

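The wrist view shows the large crimp rim at (227,173.5), the small pick-up at (377,158) and the purple decoy at (470,106).

Run:
```python
from h import *
c=np.load('pics/wrist.npz')
p=ray(c,227,173.5,40); print(p.round(1), ray(c,377.5,157.5,28).round(1)); go(p[0],p[1],-6)
```

```text
[435.6 264.9  40. ] [429.6 118.9  28. ]
t 14.525 tool cm [ 2.2  -2.71 11.84]
```

servo_tool --pt "1.0 -1.3 2 0" --pt "1.0 -1.35 2 0" --pt "0 0 2.5 0" --pt "0 0 2.5 0" --pt "0 0 1.8 0" --pt "0 0 1 0" --pt "0 0 0 0" --pt "0 0 0 0"

```text
time_s: 15.52
eef_pos: [435.0, 265.9, -4.4]
tool_rot: [-3.134, 0.208, -0.001]
contact_force: [0.5, -0.2, 0.1]
width: 87.7
finger_force: 0.0
```

servo_tool --pt "0 0 0 0" --pt "0 0 0 0" --pt "0 0 0 0" --pt "0 0 0 0" --pt "0 0 0 0" --claw 255

```text
time_s: 16.15
eef_pos: [434.7, 265.8, -4.7]
tool_rot: [-3.134, 0.207, -0.0]
contact_force: [-1.1, -1.4, 5.3]
width: 63.1
finger_force: 30.0
```

servo_tool --pt "0 0 -0.5 0" --pt "0 0 -2 0" --pt "0 0 -3 0" --pt "0 0 -3 0" --pt "0 0 -1.5 0" --pt "0 0 0 0" --pt "0 0 0 0"

```text
time_s: 17.02
eef_pos: [433.8, 265.2, 93.9]
tool_rot: [3.134, -0.207, -0.003]
contact_force: [0.7, 0.4, -5.8]
width: 63.7
finger_force: 30.0
```

```bash
python3 -c "
from h import *
go(500,-296);go(591,-297.5)"
```

```text
t 17.025 tool cm [1.396e+01 5.476e+01 4.000e-02]
t 17.025 tool cm [2.300e+01 5.371e+01 3.000e-02]
```

servo_tool --pt "0 3 0 0" --pt "0 6 0 0" --pt "0 6 0 0" --pt "1 6 0 0" --pt "2 6 0 0" --pt "2 6 0 0" --pt "2 6 0 0" --pt "2 6 0 0"

```text
time_s: 18.02
eef_pos: [463.2, -191.2, 93.8]
tool_rot: [-3.134, 0.208, 0.003]
contact_force: [0.9, 0.4, -5.9]
width: 63.7
finger_force: 30.0
```

servo_tool --pt "3 6 0 0" --pt "3 2.5 0 0" --pt "3 0 0 0" --pt "3 0 0 0" --pt "0 0 0 0" --pt "0 0 0 0"

```text
time_s: 18.77
eef_pos: [568.6, -284.3, 93.2]
tool_rot: [-3.133, 0.207, 0.005]
contact_force: [-0.2, 0.1, -6.4]
width: 63.5
finger_force: 30.0
```

```bash
python3 -c "
from h import *
go(591,-297.5,11.3)"
```

```text
t 18.775 tool cm [2.42 1.03 8.18]
```

servo_tool --pt "1.2 0.5 1 0" --pt "1.2 0.5 2 0" --pt "0 0 2 0" --pt "0 0 1.5 0" --pt "0 0 0.8 0" --pt "0 0 0.4 0" --pt "0 0 0 0" --pt "0 0 0 0"

```text
time_s: 19.77
eef_pos: [593.1, -298.3, 18.7]
tool_rot: [3.134, -0.207, 0.002]
contact_force: [0.0, 0.0, -5.6]
width: 63.5
finger_force: 30.0
```

```bash
python3 -c "
from h import *
go(591,-297.5,11.3)"
```

```text
t 19.775 tool cm [-0.22 -0.06  0.74]
```

servo_tool --pt "-0.2 0 0.3 0" --pt "0 0 0.2 0" --pt "0 0 0.1 0" --pt "0 0 0.1 0" --pt "0 0 0 0"

```text
time_s: 20.4
eef_pos: [590.7, -297.8, 11.3]
tool_rot: [-3.135, 0.208, 0.0]
contact_force: [-2.0, 0.2, -0.7]
width: 63.4
finger_force: 30.0
```

servo_tool --pt "0 0 0.1 0" --pt "0 0 0 0"

```text
time_s: 20.65
eef_pos: [590.7, -297.9, 11.3]
tool_rot: [-3.135, 0.208, 0.0]
contact_force: [-5.2, 2.8, 7.5]
width: 63.5
finger_force: 30.0
```

servo_tool --pt "0 0 -0.1 0" --pt "0 0 0 0" --pt "0 0 0 0" --pt "0 0 0 0" --pt "0 0 -2 0" --pt "0 0 -4 0" --pt "0 0 -3 0" --pt "-3 0 0 0" --claw 0

```text
time_s: 21.65
eef_pos: [564.6, -295.5, 105.7]
tool_rot: [3.131, -0.206, 0.013]
contact_force: [0.1, -1.0, -0.7]
width: 87.8
finger_force: 0.0
```

servo_tool --pt "-6 -1 0 0" --pt "-6 -1 0 0" --pt "-4 -1 0 0" --pt "-2 0 0 0" --pt "0 0 0 0" --pt "0 0 0 0" --pt "0 0 0 0"

```text
time_s: 22.52
eef_pos: [387.7, -240.9, 101.3]
tool_rot: [3.134, -0.207, 0.002]
contact_force: [-0.3, 0.2, 0.9]
width: 87.6
finger_force: 0.0
```

Run:
```python
from h import *
im,c=snap('wrist','w7.png'); go(408,-257,-6)
print(fit(c,im,408,-257,[(22,40),(16,40)]),proj(c,[408,-257,40]))
```

```text
t 22.575 tool cm [ 2.24  1.33 10.71]
[ 407.  -258.   328.4] [[269.57309352 176.08593496]]
```

View pics/w7.png

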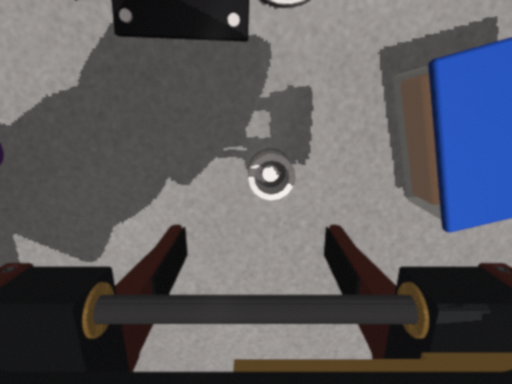

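The small crimp rim is at (271,176), which is (408,-258). The tub is clear to the right, with its left edge at about 400 px.

servo_tool --pt "1.1 0.7 2 0" --pt "1.1 0.7 2 0" --pt "0 0 2.5 0" --pt "0 0 2 0" --pt "0 0 1.5 0" --pt "0 0 0.5 0" --pt "0 0 0 0" --pt "0 0 0 0"

```text
time_s: 23.58
eef_pos: [406.8, -257.5, -3.5]
tool_rot: [3.134, -0.207, 0.001]
contact_force: [-0.1, -0.5, -0.4]
width: 87.9
finger_force: 0.0
```

servo_tool --pt "0 0 0 0" --pt "0 0 0 0" --pt "0 0 0 0" --pt "0 0 0 0" --pt "0 0 0 0" --pt "0 0 0 0" --pt "0 0 0 0" --claw 255

```text
time_s: 24.45
eef_pos: [406.4, -257.3, -4.0]
tool_rot: [3.135, -0.208, 0.0]
contact_force: [0.1, -0.8, 1.8]
width: 43.2
finger_force: 30.0
```

servo_tool --pt "0 0 -0.5 0" --pt "0 0 -2 0" --pt "0 0 -3 0" --pt "0 0 -3 0" --pt "0 0 -1.5 0" --pt "0 0 0 0" --pt "0 0 0 0"

```text
time_s: 25.32
eef_pos: [405.8, -256.8, 95.1]
tool_rot: [-3.134, 0.207, 0.002]
contact_force: [-1.1, -0.3, -2.9]
width: 43.4
finger_force: 30.0
```

```bash
python3 -c "
from h import *
go(590.5,67.2)"
```

```text
t 25.325 tool cm [ 14.04 -34.55   0.  ]
```

servo_tool --pt "0 -4 0 0" --pt "0 -6 0 0" --pt "0 -6 0 0" --pt "1 -6 0 0" --pt "3 -6 0 0" --pt "4 -4.5 0 0" --pt "4 -2 0 0" --pt "1.8 0 0 0"

```text
time_s: 26.32
eef_pos: [587.7, 64.5, 94.4]
tool_rot: [-3.135, 0.204, 0.001]
contact_force: [0.1, 0.4, -2.5]
width: 43.6
finger_force: 30.0
```

servo_tool --pt "0 0 2 0" --pt "0 0 2 0" --pt "0 0 1 0" --pt "0 0 0 0" --pt "0 0 0 0"

```text
time_s: 26.95
eef_pos: [586.4, 62.7, 46.4]
tool_rot: [-3.135, 0.208, -0.001]
contact_force: [0.3, 0.3, -2.6]
width: 43.2
finger_force: 30.0
```

```bash
python3 -c "
from h import *
go(589.5,67.2,12)"
```

```text
t 26.95 tool cm [ 0.24 -0.48  3.44]
```

servo_tool --pt "0.2 -0.5 0.5 0" --pt "0 0 1 0" --pt "0 0 1 0" --pt "0 0 0.5 0" --pt "0 0 0.2 0" --pt "0 0 0 0" --pt "0 0 0.1 0" --pt "0 0 0 0"

```text
time_s: 27.95
eef_pos: [588.9, 67.5, 13.1]
tool_rot: [-3.135, 0.208, -0.0]
contact_force: [-0.1, 0.8, -2.1]
width: 43.8
finger_force: 30.0
```

servo_tool --pt "0 0 0.1 0" --pt "0 0 0 0"

```text
time_s: 28.2
eef_pos: [588.9, 67.5, 12.1]
tool_rot: [-3.135, 0.207, -0.0]
contact_force: [-0.6, -0.5, -1.5]
width: 43.4
finger_force: 30.0
```

servo_tool --pt "0 0 0.1 0" --pt "0 0 0 0"

```text
time_s: 28.45
eef_pos: [588.9, 67.5, 12.0]
tool_rot: [-3.135, 0.208, -0.0]
contact_force: [-3.3, -0.4, 6.6]
width: 43.6
finger_force: 30.0
```

servo_tool --pt "0 0 -0.1 0" --pt "0 0 0 0" --pt "0 0 0 0" --pt "0 0 0 0" --pt "0 0 -2 0" --pt "0 0 -4 0" --pt "0 0 -3 0" --pt "-3 0 0 0" --claw 0

```text
time_s: 29.45
eef_pos: [562.9, 71.7, 106.2]
tool_rot: [-3.133, 0.208, -0.013]
contact_force: [-0.6, -0.9, -0.1]
width: 87.8
finger_force: 0.0
```

servo_tool --pt "-5 -1 0 0" --pt "-5 -1 0 0" --pt "-4 -1 0 0" --pt "-1.5 0 0 0" --pt "0 0 0 0" --pt "0 0 0 0" --pt "0 0 0 0"

```text
time_s: 30.32
eef_pos: [410.7, 121.5, 102.1]
tool_rot: [-3.134, 0.209, -0.001]
contact_force: [0.5, 0.5, 0.5]
width: 87.9
finger_force: 0.0
```

Run:
```python
from h import *
im,c=snap('wrist','w8.png'); go(428.5,113,-11)
print(fit(c,im,428,113,[(22,28)]),proj(c,[428.5,113,28]))
```

```text
t 30.375 tool cm [ 1.9  0.6 11.3]
[428.  117.   68.9] [[261.32614593 176.57657098]]
```

View pics/w8.png

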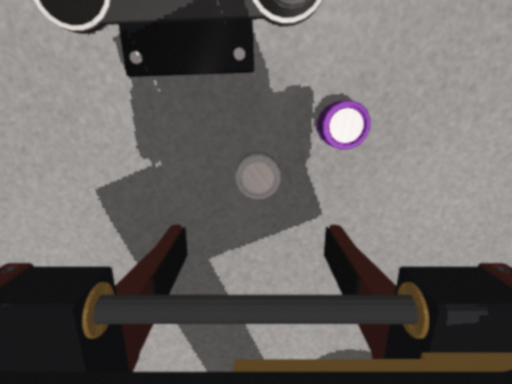

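The small pick-up is at (258,176.5), which is about (428,116). The purple decoy at (346,125) is clear of the fingers.

servo_tool --pt "1.0 0.2 2 0" --pt "0.9 0.1 2 0" --pt "0 0 2.5 0" --pt "0 0 2 0" --pt "0 0 1.5 0" --pt "0 0 1 0" --pt "0 0 0.3 0" --pt "0 0 0 0"

```text
time_s: 31.38
eef_pos: [428.0, 116.2, -10.9]
tool_rot: [-3.135, 0.207, -0.0]
contact_force: [-0.0, 0.4, 0.3]
width: 87.9
finger_force: 0.0
```

servo_tool --pt "0 0 0 0" --pt "0 0 0 0"

```text
time_s: 31.62
eef_pos: [428.1, 116.2, -10.6]
tool_rot: [-3.134, 0.207, -0.001]
contact_force: [0.2, 0.3, 0.2]
width: 87.6
finger_force: 0.0
```

servo_tool --pt "0 0 0 0" --pt "0 0 0 0" --pt "0 0 0 0" --pt "0 0 0 0" --pt "0 0 0 0" --pt "0 0 0 0" --pt "0 0 0 0" --claw 255

```text
time_s: 32.5
eef_pos: [427.8, 116.1, -11.0]
tool_rot: [-3.135, 0.207, 0.0]
contact_force: [-0.4, -0.3, -1.2]
width: 42.9
finger_force: 30.0
```

servo_tool --pt "0 0 -0.5 0" --pt "0 0 -2 0" --pt "0 0 -3 0" --pt "0 0 -3 0" --pt "0 0 -1.5 0" --pt "0 0 0 0" --pt "0 0 0 0"

```text
time_s: 33.38
eef_pos: [427.1, 116.0, 88.2]
tool_rot: [3.134, -0.207, -0.002]
contact_force: [0.3, 0.7, -1.2]
width: 43.1
finger_force: 30.0
```

```bash
python3 -c "
from h import *
go(607.5,246)"
```

```text
t 33.375 tool cm [ 16.17 -15.27  -0.03]
```

servo_tool --pt "0 -4 0 0" --pt "2 -5 0 0" --pt "5 -4 0 0" --pt "5 -2 0 0" --pt "4 -0.3 0 0" --pt "0 0 2 0" --pt "0 0 2 0" --pt "0 0 0 0"

```text
time_s: 34.38
eef_pos: [601.6, 244.9, 45.5]
tool_rot: [3.132, -0.207, -0.01]
contact_force: [-0.5, 0.3, -2.7]
width: 43.4
finger_force: 30.0
```

servo_tool --pt "0 0 0 0" --pt "0 0 0 0"

```text
time_s: 34.62
eef_pos: [605.5, 246.2, 49.8]
tool_rot: [-3.134, 0.207, -0.002]
contact_force: [0.5, -1.0, -2.3]
width: 43.3
finger_force: 30.0
```

```bash
python3 -c "
from h import *
go(607.5,246,5)"
```

```text
t 34.625 tool cm [ 0.2  -0.    4.48]
```

servo_tool --pt "0.2 0 1 0" --pt "0 0 1 0" --pt "0 0 1 0" --pt "0 0 0.8 0" --pt "0 0 0.3 0" --pt "0 0 0.1 0" --pt "0 0 0 0" --pt "0 0 0 0"

```text
time_s: 35.62
eef_pos: [607.5, 245.8, 7.4]
tool_rot: [-3.134, 0.207, -0.001]
contact_force: [-0.1, -0.2, -1.1]
width: 43.2
finger_force: 30.0
```

servo_tool --pt "0 0 0.1 0" --pt "0 0 0 0"

```text
time_s: 35.88
eef_pos: [607.2, 245.6, 6.0]
tool_rot: [-3.135, 0.208, -0.0]
contact_force: [0.6, -0.2, -1.5]
width: 43.2
finger_force: 30.0
```

servo_tool --pt "0 0 0.1 0" --pt "0 0 0 0"

```text
time_s: 36.12
eef_pos: [607.3, 245.7, 5.0]
tool_rot: [-3.135, 0.208, -0.0]
contact_force: [0.9, -0.5, -1.8]
width: 43.8
finger_force: 30.0
```

servo_tool --pt "0 0 0.05 0" --pt "0 0 0 0"

```text
time_s: 36.38
eef_pos: [607.3, 245.7, 5.0]
tool_rot: [-3.135, 0.207, -0.0]
contact_force: [-1.8, 0.8, 4.0]
width: 42.8
finger_force: 30.0
```

Contact. I'll release, rise, back off towards the robot and check from the top camera.

servo_tool --pt "0 0 0 0" --pt "0 0 0 0" --pt "0 0 0 0" --pt "0 0 0 0" --pt "0 0 -2 0" --pt "0 0 -4 0" --pt "0 0 -4 0" --pt "-3 0 0 0" --claw 0

```text
time_s: 37.38
eef_pos: [581.7, 250.8, 109.9]
tool_rot: [-3.13, 0.209, -0.014]
contact_force: [0.1, -0.2, -0.7]
width: 87.9
finger_force: 0.0
```

servo_tool --pt "-5 0 0 0" --pt "-5 0 0 0" --pt "-5 0 -2 0" --pt "-2 0 -2 0" --pt "0 0 0 0" --pt "0 0 0 0" --pt "0 0 0 0"

```text
time_s: 38.25
eef_pos: [409.6, 271.8, 144.1]
tool_rot: [3.134, -0.209, -0.0]
contact_force: [0.0, 0.6, 0.4]
width: 87.8
finger_force: 0.0
```

Run:
```python
from h import *
t,_=snap('top','top3.png'); w,_=snap('scene','s3.png')
A=cv2.resize(t[120:270,120:400],(800,428),interpolation=cv2.INTER_CUBIC)[:,:]
B=cv2.resize(w[180:300,120:340],(310,169),interpolation=cv2.INTER_CUBIC)
o=np.zeros((600,800,3),np.uint8); o[:428]=A; o[430:599,:310]=B
o[430:598,320:544]=cv2.resize(t,(224,168)); cv2.imwrite('pics/f.png',o); print(manip.sense()['eef_pos'])
```

```text
[409.36705133 271.6911017  143.87422262]
```

View pics/f.png

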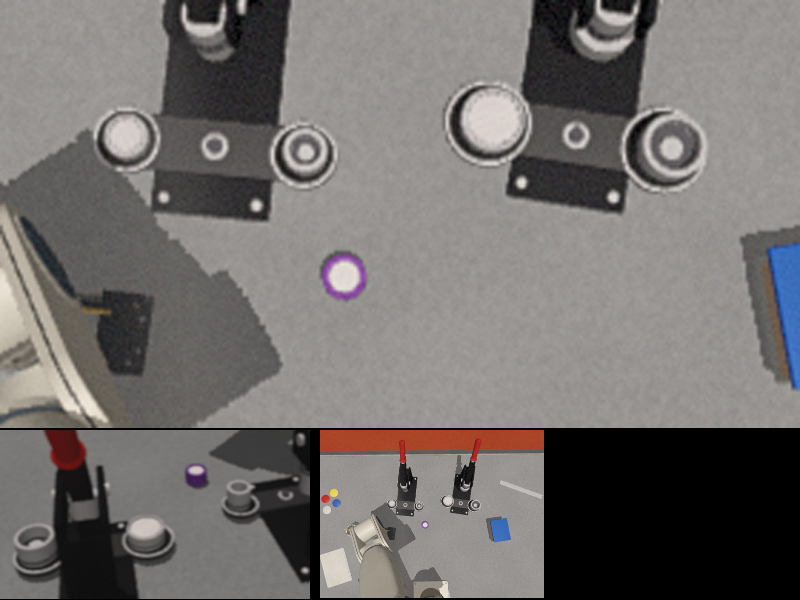

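All four dies sit in their seats: pale platens left at (127,136) and (491,119), open bores right at (304,154) and (665,148). The arm hides the pot, so I'll swing it aside, then check the pot and the crimp-die centring numerically.

servo_tool --pt "0 6 0 0" --pt "0 6 0 0" --pt "0 6 0 0" --pt "0 6 0 0" --pt "0 0 0 0" --pt "0 0 0 0" --pt "0 0 0 0"

```text
time_s: 39.22
eef_pos: [377.7, 35.2, 144.4]
tool_rot: [-3.135, 0.205, 0.0]
contact_force: [-0.2, 0.9, -0.4]
width: 87.8
finger_force: 0.0
```

Run:
```python
from h import *
im,c=snap('top','top4.png')
for n,x,y,k in [('PL@SLL',621,-120,[(32,44)]),('CL@SLR',591,-297.8,[(32,56),(26,56)]),('PS@SSL',608,246.5,[(22,44)]),('CS@SSR',590.2,67.2,[(22,56),(16,56)])]:
    f=fit(c,im,x,y,k,10); print(n,f,'off',(f[:2]-[x,y]).round(1))
a=cv2.imread('pics/top1.png'); r=np.s_[195:260,40:110]
print('pot diff',cv2.absdiff(a[r],im[r]).mean(),'tub diff',cv2.absdiff(a[190:262,375:450],im[190:262,375:450]).mean())
o=np.vstack([np.hstack([cv2.resize(q[r],(400,300)) for q in (a,im)]),np.hstack([cv2.resize(q[190:262,375:450],(400,300)) for q in (a,im)])]); cv2.imwrite('pics/f2.png',o)
```

```text
PL@SLL [ 618.  -121.5  255.4] off [-3.  -1.5]
CL@SLR [ 589.  -300.8  443.9] off [-2. -3.]
PS@SSL [605.  241.5 275.3] off [-3. -5.]
CS@SSR [582.7  71.2 486.2] off [-7.5  4. ]
pot diff 7.777582417582417 tub diff 14.958518518518519
```

View pics/f2.png

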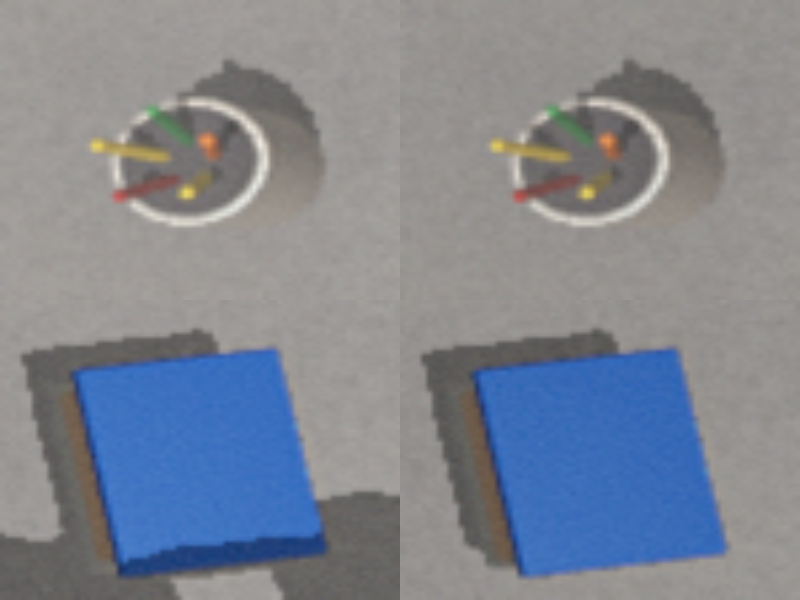

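```bash
python3 -c "
from station import manip
print(manip.finish_job())"
```

```text
the job is handed in; nothing more can be done
None
```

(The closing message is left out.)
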